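Feed sign spacers through the gate into the drop slot

ROBOT

A 6-joint arm with a two-finger parallel gripper is mounted at the origin on the work surface. World frame = base frame: x ahead of the robot, y to its left, z up, the work surface at z = 0. Lengths are in m, angles in degrees, forces in N, time in s.
With the tool pointing down it reaches from about 0.4 to 0.825 m from the base axis. Payload 7 kg.
Tool frame: the origin (TCP) lies at the very end of the fingers, on their centre line; the grasp point (between the pads) lies 19 mm behind it; z points along the fingers, y is the line along which they close (so a half turn about z gives the same grasp; the last joint's range is limited). The gripper opens to 88 mm and grips with 3 to 60 N. Pads are 19 mm wide; open, the fingers measure 130 mm over their backs; the gripper's body (78 mm by 193 mm) begins 47 mm behind the grasp point.
Start: joints at [-57.061, 20.546, 0.682, 0, -70.136, -16.507], TCP at [0.191, -0.647, 0.227] pointing down, gripper open.
Joint ranges: [-176.03, 176.03], [-82.01, 121.73], [-58.28, 71.71], [-173.87, 95.51], [-174.79, -0.11], [-173.66, 173.66]. Speed limits (degrees/s): [136.94, 136.94, 172.46, 180, 180, 180].

INTERFACE

Orientations are given as [roll, pitch, yaw] about the fixed x, y, z axes, in that order (R = Rz(yaw) Ry(pitch) Rx(roll)).
In Python, from plant import get_state, capture, close_job, regions_of gives the robot as it stands.
- The arm moves only by the tool jog_arm, never from a script. Its argument "moves" is a list of rows, each a list of 3 entries, a list of its own where there are three numbers: the shift along the tool's x, y, z in cm, then the turn about the tool's z in degrees, then the finger opening in cm, from 0 to 8.76. A call has 1 to 12 rows; each row shifts and turns the commanded pose from where the row before left it, along the tool's axes as they then stand; what a row does not reach is not made up. A row lasts 1/8 s, in which the tool goes at most 62.5 mm and 10.7 degrees, less where a joint would pass 70% of its speed; a pose out of reach is approached as far as the arm can. A call is refused whole if a number of a shift passes 6.25 or a number of a turn 10.7, either way. A call with a gripper value outside its range is refused whole. The fingers move at their own pace and stop on an object; "newtons" is the grip in N (left out, the last holds). Time passes only in rows, so rows that do not move let the fingers close. It gives the time, the measured TCP pose, the force, the opening and the grip force at its end, in the units of the state.
- get_state(): the state, without advancing time (a new reading comes with each control period).
- capture(name): name is "scene" or "top"; returns a dict with "pixels" (400x640x3 uint8, blue, green, red), "mtx" (3x3 intrinsics, pixels), "world_from_camera" (4x4, takes a point from camera to world coordinates). Camera axes: x right, y down, z forward; pixel columns grow to the right and rows downward; lengths in m; the calibration is good to about 2 mm. A picture is of the moment at which its call begins. There is no depth.
- close_job(): hands the job in; it is judged then, once.
Trained networks look in a picture, given as the dict that the camera call returned (one of the last four; its "shot" number tells which), for a name from the list of things; names that differ only in an ending like _2 or _b are one class to them, and where a whole thing is asked for, a point or a joint stands for the part that bears it (a point fixed in the world has none). Each returns a list of dicts, best first, with "confidence" (0 to 1); they miss things now and then, are a little off and sometimes report something else, mostly with a low value. They report only what shows in the picture. A call takes as long as a camera call.
- regions_of(picture, thing): "pixels" (400x640 bool, what is visible of it) and "pixel" ([column, row] in pixels, amid what is visible of it).
The state is a dict: "time_s": time; "joints": joint angles; "qd": joint speeds; "joint_torque": joint torques, N m; "tcp_pos": TCP position; "eef_rot": TCP orientation; "contact_force": force on the tool from outside, world axes, zero at the start; "moment": the same for the moment, N m; "gripper_width": finger opening in m; "gripper_force": force on a finger pad.
Only numpy, scipy, OpenCV 4.12 (cv2) and the standard library are available. Lean on these libraries where they do the work, as an engineer would, in place of code of your own. Each camera call takes 0.05 s, during which the arm holds its last target. There are 200 camera calls.

TASK

With the tips or the outside of the fingers, push the three silver aluminium spacers across the raised blue tray and through the narrow gap between the yellow gate bars, one at a time, so that each has dropped into the slot behind the gate before the next goes through. Push only: do not lift anything. Leave the brass spacer where it lies on the tray, and everything else on the bench where it is.

Things in the scene. Friction and masses are not known exactly. Their poses are not given: they have to be found in the camera images.
- tray: blue raised tray fixed to the bench. Origin on the bench; x points to the gate, y left of that, z up. Flat floor 55 mm above the bench, x = -155 (back) to +55 mm (gate), y = -165 to +165 mm, with rims 5 mm thick, 12 mm high inside the back and side edges. The spacers start within x = -95 to -5, y = -97 to +97 mm, at least 50 mm apart centre to centre
- gate (a point): middle of the gate at floor height, on its tray side; axes as the tray, x points out through the gate. Two yellow bars (x = 0 to 6 mm, 20 mm high above the floor) close the end of the tray but for a gap 38 mm wide, y = -19 to +19 mm. The floor ends at x = 0: a spacer whose centre is pushed a few mm past it tips over the edge and drops. The fingers need not enter the gap
- slot (a point): middle of the slot floor, directly behind the gate; axes as the tray. The slot is an open-topped dark pocket, 52 mm long in x from the end of the tray floor, 100 mm wide in y, 50 mm deep below the tray floor, its far wall rising 18 mm above tray floor height
- spacer_a_mid (a point): centre (6 mm above its underside) of a silver aluminium stand-off spacer: a solid round disc 26 mm in diameter, 12 mm high, lying flat on the tray floor with its axis upright, about 20 g (all three are alike, and start scattered over the tray). To be pushed through the gate into the slot.
- spacer_b_mid (a point): centre (6 mm above its underside) of a silver aluminium stand-off spacer: a solid round disc 26 mm in diameter, 12 mm high, lying flat on the tray floor with its axis upright, about 20 g (all three are alike, and start scattered over the tray). To be pushed through the gate into the slot.
- spacer_c_mid (a point): centre (6 mm above its underside) of a silver aluminium stand-off spacer: a solid round disc 26 mm in diameter, 12 mm high, lying flat on the tray floor with its axis upright, about 20 g (all three are alike, and start scattered over the tray). To be pushed through the gate into the slot.
- spacer_brass_mid (a point): centre of the brass (yellow metal) spacer, the same size as the aluminium ones, about 54 g, lying flat on the tray. To be left where it lies
- chevron: bystander; leave it where it is. Brushed aluminium V-shaped sign piece lying flat on the bench about 245 mm to the +y side of the tray's origin, some 120 x 120 mm, 18 mm high; origin under its middle
- pliers: bystander; leave it where it is. Red-handled pliers lying flat on the bench about 240 mm to the -y side of the tray's origin, 150 mm long, 14 mm high; origin under the pivot
- block: bystander; leave it where it is. Amber block, 80 x 80 x 70 mm high; origin under its middle
- strip: bystander; leave it where it is. Flat brass strip 180 x 25 x 4 mm; origin under its middle
- flask: bystander; leave it where it is. Blue drinking bottle 72 mm in diameter, 230 mm tall; origin under its middle
- sander: bystander; leave it where it is. Round sander resting on its pad, 124 mm in diameter, 86 mm high, with a handle 140 mm long from its axis along its x; origin under its middle

How it is judged (in metres and radians):
On the way, in this order (a step that is already met when the one before it is completed fails the run):
1. one aluminium spacer has dropped into the slot, alone (((x of spacer_a_mid in the frame of gate between 0 and 0.056 m and y of spacer_a_mid in the frame of gate between -0.055 and 0.055 m and z of spacer_a_mid in the frame of gate below -0.008 m) or (x of spacer_b_mid in the frame of gate between 0 and 0.056 m and y of spacer_b_mid in the frame of gate between -0.055 and 0.055 m and z of spacer_b_mid in the frame of gate below -0.008 m) or (x of spacer_c_mid in the frame of gate between 0 and 0.056 m and y of spacer_c_mid in the frame of gate between -0.055 and 0.055 m and z of spacer_c_mid in the frame of gate below -0.008 m))), for 0.2 s.
2. a second aluminium spacer has followed, alone ((((x of spacer_a_mid in the frame of gate between 0 and 0.056 m and y of spacer_a_mid in the frame of gate between -0.055 and 0.055 m and z of spacer_a_mid in the frame of gate below -0.008 m) and (x of spacer_b_mid in the frame of gate between 0 and 0.056 m and y of spacer_b_mid in the frame of gate between -0.055 and 0.055 m and z of spacer_b_mid in the frame of gate below -0.008 m)) or ((x of spacer_a_mid in the frame of gate between 0 and 0.056 m and y of spacer_a_mid in the frame of gate between -0.055 and 0.055 m and z of spacer_a_mid in the frame of gate below -0.008 m) and (x of spacer_c_mid in the frame of gate between 0 and 0.056 m and y of spacer_c_mid in the frame of gate between -0.055 and 0.055 m and z of spacer_c_mid in the frame of gate below -0.008 m)) or ((x of spacer_b_mid in the frame of gate between 0 and 0.056 m and y of spacer_b_mid in the frame of gate between -0.055 and 0.055 m and z of spacer_b_mid in the frame of gate below -0.008 m) and (x of spacer_c_mid in the frame of gate between 0 and 0.056 m and y of spacer_c_mid in the frame of gate between -0.055 and 0.055 m and z of spacer_c_mid in the frame of gate below -0.008 m)))), for 0.2 s.
3. the third aluminium spacer has followed (x of spacer_a_mid in the frame of gate between 0 and 0.056 m and y of spacer_a_mid in the frame of gate between -0.055 and 0.055 m and z of each of spacer_a_mid, spacer_b_mid, spacer_c_mid in the frame of gate below -0.008 m and x of spacer_b_mid in the frame of gate between 0 and 0.056 m and y of spacer_b_mid in the frame of gate between -0.055 and 0.055 m and x of spacer_c_mid in the frame of gate between 0 and 0.056 m and y of spacer_c_mid in the frame of gate between -0.055 and 0.055 m), for 0.2 s.
At the end, for the whole second after the job is handed in: All three aluminium spacers lie in the slot behind the gate, their centres more than 8 mm below the tray floor; the brass spacer lies within 15 mm of where it started and the other things on the bench within 30 mm (all of step 3 and distance of spacer_brass_mid from where it was at the start of the episode below 0.015 m and distance of each of chevron, pliers, block, strip, flask, sander from where it was at the start of the episode below 0.03 m); the robot touches nothing.
It fails at once if a spacer is lifted: its centre more than 18 mm above the tray floor (6 mm when it lies flat) (z of any of spacer_a_mid, spacer_b_mid, spacer_c_mid, spacer_brass_mid in the frame of gate above 0.018 m).
It fails at once if the brass spacer is moved more than 15 mm (distance of spacer_brass_mid from where it was at the start of the episode above 0.015 m).
It fails at once if another thing on the bench is moved more than 30 mm (distance of any of chevron, pliers, block, strip, flask, sander from where it was at the start of the episode above 0.03 m).
It also fails if it takes over 72 s, if anything falls off the work surface, if the arm or the gripper's body presses on something with over 40 N, if the wrist force passes 120 N, or if a joint passes its speed limit or range.

## Working session

There is one attempt and no reset: what is moved stays moved. The work goes in short steps, Python scripts to look and compute and a tool call to move; the robot and the scene stay as the last step left them, time stands still between calls to the robot, and variables do not carry over. Pictures are saved under pics/ and viewed, at most 10 in all, crops included, and the job is handed in when it is done.

Besides the shell and the picture viewer there is one more tool, called after ">>>" as name(argument=value, ...) on one line, values as JSON. jog_arm: Moves the arm, as the interface text tells. Its arguments: {"type":"object","properties":{"moves":{"type":"array"},"newtons":{"type":"number"}},"required":["moves"]}

```bash
mkdir -p pics; cat > h.py <<'E'
import numpy as np, cv2
from plant import get_state, capture, close_job, regions_of
def proj(P,c):
    T=np.linalg.inv(c["world_from_camera"]); p=(T[:3,:3]@np.asarray(P,float).T).T+T[:3,3]
    q=(c["mtx"]@p.T).T; return q[:,:2]/q[:,2:]
def unproj(px,z,c):
    W=c["world_from_camera"]; d=W[:3,:3]@np.linalg.inv(c["mtx"])@np.array([px[0],px[1],1.]); o=W[:3,3]
    return o+d*(z-o[2])/d[2]
E
python3 - <<'E'
from h import *
s=get_state();print(s)
for n in("scene","top"):
    c=capture(n);cv2.imwrite(f"pics/{n}0.png",c["pixels"]);print(n,c["world_from_camera"].round(3).tolist(),c["mtx"].tolist())
    for t,z in(("tray",.055),("spacer_a_mid",.067),("spacer_brass_mid",.067)):
        for r in regions_of(c,t): print(t,round(r["confidence"],2),np.round(r["pixel"],1),unproj(r["pixel"],z,c).round(4),r["pixels"].sum())
E
```

```text
{'time_s': 0.0, 'joints': array([-5.70587225e+01,  2.05915990e+01,  6.32838911e-01, -2.06535301e-02,
       -7.01353833e+01, -1.65078544e+01]), 'qd': array([ 0.01549491, -0.03154587, -0.13694209,  0.01080262,  0.05488254,
       -0.07291609]), 'joint_torque': array([-6.73203385e-05, -5.82708943e+01,  2.93057066e+01,  6.99751899e+00,
        6.88341490e-03, -2.40185618e-04]), 'tcp_pos': array([ 0.19080347, -0.64695286,  0.22561206]), 'eef_rot': array([ 1.79904220e+02, -8.13800169e-03, -1.63573604e+02]), 'contact_force': array([ 0.30290103,  0.42156845, -0.18749726]), 'moment': array([-0.0226891 ,  0.05425134, -0.04052922]), 'gripper_force': 0.0, 'gripper_width': 0.0880017172941104}
scene [[-0.6, 0.552, -0.579, 1.431], [0.8, 0.406, -0.442, 0.675], [-0.009, -0.728, -0.685, 1.085], [0.0, 0.0, 0.0, 1.0]] [[504.50176772788296, 0.0, 314.07519439039385], [0.0, 504.50176772788296, 199.8589132500134], [0.0, 0.0, 1.0]]
tray 0.83 [318.  199.4] [0.5526 0.0175 0.055 ] 6667
spacer_a_mid 0.56 [317.6 200.8] [0.5683 0.0278 0.067 ] 6847
spacer_brass_mid 0.53 [336.3 188.3] [0.4908 0.0405 0.067 ] 56
top [[0.027, -0.995, 0.1, 0.382], [-1.0, -0.027, 0.001, -0.013], [0.002, -0.1, -0.995, 1.684], [0.0, 0.0, 0.0, 1.0]] [[493.0482753043681, 0.0, 314.3924118673309], [0.0, 493.0482753043681, 201.04732031154072], [0.0, 0.0, 1.0]]
tray 0.78 [307.3 203.5] [0.538  0.0113 0.055 ] 6932
spacer_brass_mid 0.42 [298.9 217.1] [0.4913 0.0374 0.067 ] 43
```

```bash
python3 - <<'E'
import cv2
a=cv2.imread("pics/top0.png");b=cv2.imread("pics/scene0.png")
cv2.imwrite("pics/t.png",cv2.resize(a[130:280,210:410],None,fx=4,fy=4,interpolation=cv2.INTER_CUBIC))
cv2.imwrite("pics/s.png",cv2.resize(b[110:290,200:440],None,fx=3.3,fy=3.3,interpolation=cv2.INTER_CUBIC))
E
```

```text
(no output)
```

View pics/t.png

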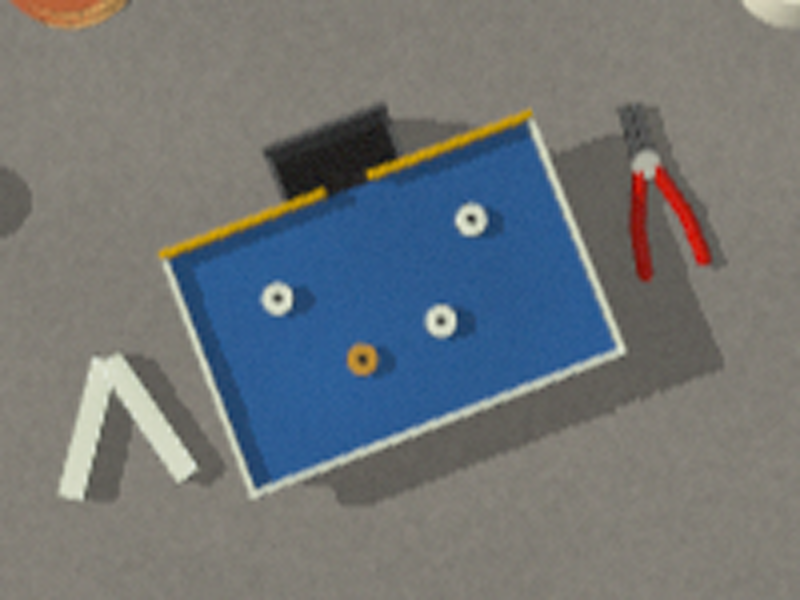

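View pics/s.png

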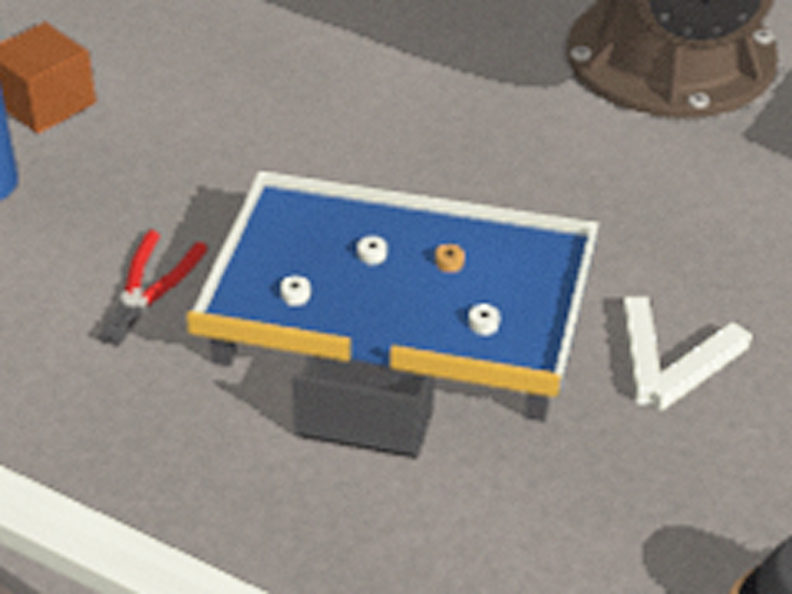

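View pics/scene0.png

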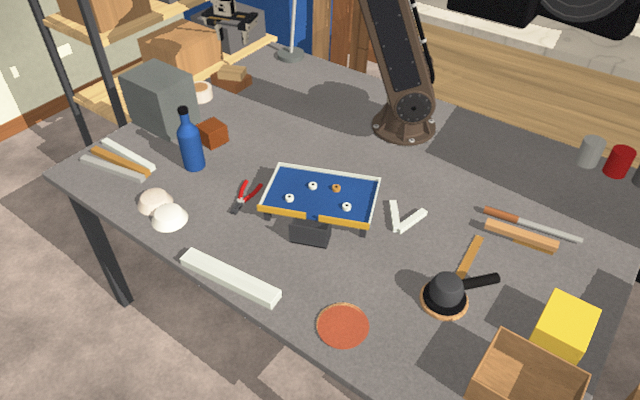

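The top crop shows the tray with its gate at the top. The silver spacers are at crop pixels (278,298), (471,219) and (441,321), and the brass one at (362,359). The gap is near (347,182). The scene picture agrees. Next I'll fit the tray pose.

```bash
cat >> h.py <<'E'
from scipy.optimize import least_squares
def blobs(c):
    """centroids (px) of spacer blobs: non-blue blobs inside the tray"""
    im=c["pixels"]; hsv=cv2.cvtColor(im,cv2.COLOR_BGR2HSV)
    blue=((hsv[...,0]>95)&(hsv[...,0]<125)&(hsv[...,1]>120))
    return blue,hsv
E
python3 - <<'E'
from h import *
f=lambda L,k,o:np.array(L,float)/k+o
topc=f([(252,494),(623,352),(162,255),(530,113)],4,np.array([210,130]))-.375
scc=f([(599,223),(262,172)],3.3,np.array([200,110]))-.35  # back left(+y), back right
ct=capture("top");cs=capture("scene")
loc=np.array([(-.160,.17,.067),(-.160,-.17,.067),(.061,.17,.075),(.061,-.17,.075)])
def W(p,l):
    c,s=np.cos(p[2]),np.sin(p[2]);R=np.array([[c,-s],[s,c]]);l=np.atleast_2d(l);return np.c_[l[:,:2]@R.T+p[:2],l[:,2]]
r=lambda p:np.r_[(proj(W(p,loc),ct)-topc).ravel(),(proj(W(p,loc[:2]),cs)-scc).ravel()]
o=least_squares(r,[.55,0,.35]);p=o.x;print(p,np.degrees(p[2]),o.fun.round(1))
np.save("tray.npy",p)
R=np.array([[np.cos(p[2]),-np.sin(p[2])],[np.sin(p[2]),np.cos(p[2])]])
print("gate",W(p,[.055,0,.055]))
for n,c,k,o,L in(("top",ct,4,(210,130),[(278,298),(471,219),(441,321),(362,359)]),("sc",cs,3.3,(200,110),[(484,313),(295,286),(372,245),(450,253)])):
    for q in f(L,k,np.array(o))-.4:
        P=unproj(q,.067 if n=="top" else .0655,c);print(n,P.round(4),"tray",(R.T@(P[:2]-p[:2])).round(4))
im=ct["pixels"].copy()
E
```

```text
[0.57666022 0.02919775 0.39255017] 22.49146807464963 [-1.8  2.3  2.5  0.5 -3.  -1.2  1.4 -2.1  1.2 -0.2 -1.8 -1.2]
gate [[0.62747673 0.05023777 0.055     ]]
top [0.5324 0.1039 0.067 ] tray [-0.0123  0.086 ]
top [ 0.6023 -0.0534  0.067 ] tray [-0.0079 -0.0861]
top [ 0.517  -0.0307  0.067 ] tray [-0.078  -0.0326]
top [0.484  0.0333 0.067 ] tray [-0.0841  0.0392]
sc [0.5299 0.1035 0.0655] tray [-0.0147  0.0865]
sc [ 0.6017 -0.0534  0.0655] tray [-0.0085 -0.0859]
sc [ 0.516  -0.0311  0.0655] tray [-0.0791 -0.0325]
sc [0.4825 0.0334 0.0655] tray [-0.0854  0.04  ]
```

```bash
python3 - <<'E'
from h import *
f=lambda L,k,o:np.array(L,float)/k+o
topc=f([(252,494),(623,352),(162,255),(530,113),(326,188),(368,179)],4,np.array([210,130]))-.375
scc=f([(599,223),(262,172)],3.3,np.array([200,110]))-.35
ct=capture("top");cs=capture("scene")
loc=np.array([(-.155,.165,.067),(-.155,-.165,.067),(.061,.165,.075),(.061,-.165,.075),(.061,.019,.075),(.055,-.019,.075)])
def W(p,l):
    c,s=np.cos(p[2]),np.sin(p[2]);R=np.array([[c,-s],[s,c]]);l=np.atleast_2d(l);return np.c_[l[:,:2]@R.T+p[:2],l[:,2]]
r=lambda p:np.r_[(proj(W(p,loc),ct)-topc).ravel(),(proj(W(p,loc[:2]),cs)-scc).ravel()]
o=least_squares(r,[.55,0,.35]);p=o.x;print(p,np.degrees(p[2]),o.fun.round(1))
np.save("tray.npy",p)
R=np.array([[np.cos(p[2]),-np.sin(p[2])],[np.sin(p[2]),np.cos(p[2])]])
print("gate",W(p,[.055,0,.055]))
for n,c,k,o,L in(("top",ct,4,(210,130),[(278,298),(471,219),(441,321),(362,359)]),("sc",cs,3.3,(200,110),[(484,313),(295,286),(372,245),(450,253)])):
    for q in f(L,k,np.array(o))-.4:
        P=unproj(q,.067 if n=="top" else .0655,c);print(n,P.round(4),"tray",(R.T@(P[:2]-p[:2])).round(4))
for n,c in(("t1",ct),("s1",cs)):
    im=cv2.resize(c["pixels"],None,fx=4,fy=4,interpolation=cv2.INTER_CUBIC)
    Q=lambda L:(proj(W(p,np.array(L)),c)*4+1.5).round().astype(np.int32)
    cv2.polylines(im,[Q([(-.15,.16,.055),(-.15,-.16,.055),(.055,-.16,.055),(.055,.16,.055)])],True,(0,0,255))
    for s in(1,-1): cv2.polylines(im,[Q([(.055,.019*s,.075),(.061,.019*s,.075),(.061,.165*s,.075),(.055,.165*s,.075)])],True,(0,0,255))
    y,x=(130,210) if n=="t1" else(130,235)
    cv2.imwrite(f"pics/{n}.png",im[y*4:y*4+560,x*4:x*4+760])
E
```

```text
[0.5739584  0.02810577 0.39220117] 22.47147157123619 [-0.6  1.1  0.8  0.5 -1.3 -0.9  0.4 -0.7 -0.7  0.2  0.3  0.  -0.5 -0.1
 -0.5 -0.6]
gate [[0.62478224 0.04912806 0.055     ]]
top [0.5324 0.1039 0.067 ] tray [-0.0094  0.0859]
top [ 0.6023 -0.0534  0.067 ] tray [-0.005  -0.0861]
top [ 0.517  -0.0307  0.067 ] tray [-0.0751 -0.0326]
top [0.484  0.0333 0.067 ] tray [-0.0812  0.0392]
sc [0.5299 0.1035 0.0655] tray [-0.0118  0.0865]
sc [ 0.6017 -0.0534  0.0655] tray [-0.0055 -0.0859]
sc [ 0.516  -0.0311  0.0655] tray [-0.0762 -0.0326]
sc [0.4825 0.0334 0.0655] tray [-0.0825  0.0399]
```

View pics/t1.png

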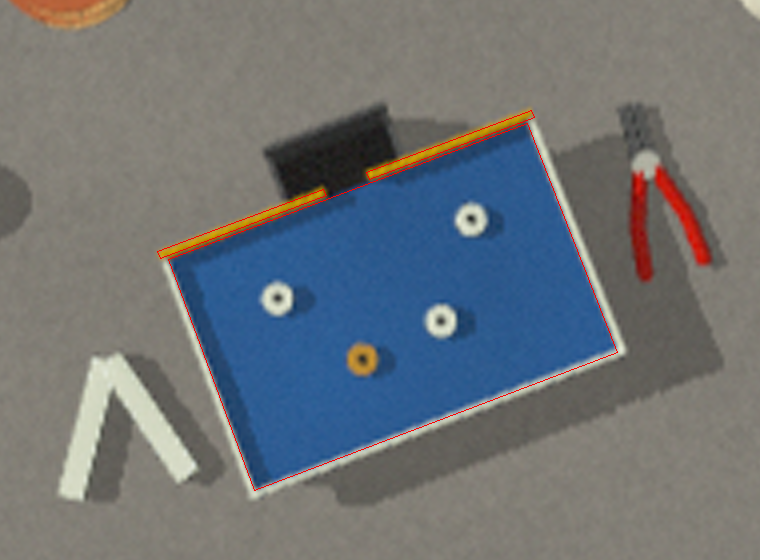

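View pics/s1.png

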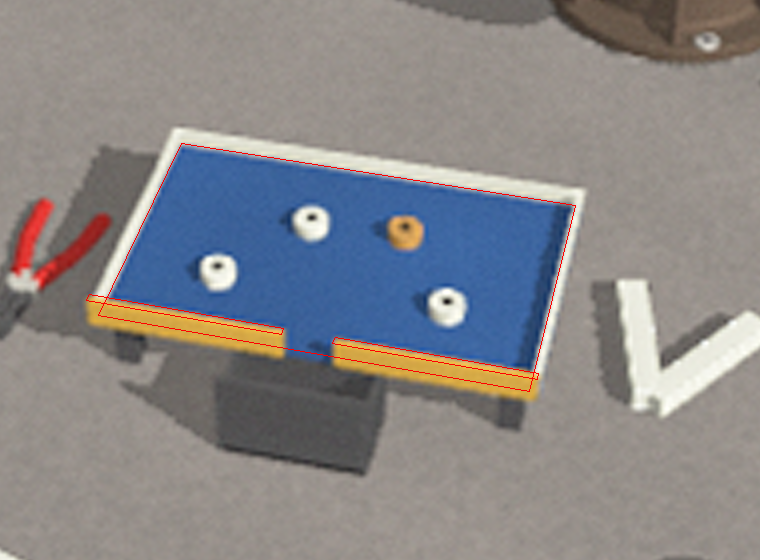

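The overlay matches the tray in both views: origin (0.574, 0.028), yaw 22.5°. In tray coordinates (mm) the silver spacers are A(-10,86), B(-5,-86) and C(-76,-33), and the brass is at (-82,39). Before moving I'll find any tall obstacles on the way.

```bash
cat >> h.py <<'E'
def rel(tx,ty,z=None):
    """tool-axis shift (cm) from present TCP to tray point (mm), z world (m); also present tray coords"""
    p=np.load("tray.npy"); s=get_state(); t=s["tcp_pos"]; c,sn=np.cos(p[2]),np.sin(p[2])
    R=np.array([[c,-sn],[sn,c]]); w=R@[tx/1e3,ty/1e3]+p[:2]
    from scipy.spatial.transform import Rotation as Ro
    Rt=Ro.from_euler("xyz",s["eef_rot"],degrees=True).as_matrix()
    d=Rt.T@(np.r_[w,t[2] if z is None else z]-t)*100
    print("t",round(s["time_s"],2),"tray mm",(R.T@(t[:2]-p[:2])*1e3).round(1),"z",t[2].round(4),"rpy",s["eef_rot"].round(1),"shift cm",d.round(2),"turn to tray yaw",round(-((np.degrees(p[2])-180-s["eef_rot"][2]+180)%360-180),2),"w",s["gripper_width"].round(4),"F",s["contact_force"].round(1))
def spacers():
    """tray mm positions of silver/brass blobs seen by top camera"""
    p=np.load("tray.npy");c=capture("top");im=c["pixels"];h=cv2.cvtColor(im,cv2.COLOR_BGR2HSV).astype(int)
    cs,sn=np.cos(p[2]),np.sin(p[2]);R=np.array([[cs,-sn],[sn,cs]])
    L=np.array([(-.148,.158),(-.148,-.158),(.052,-.158),(.052,.158)])
    m=np.zeros(im.shape[:2],np.uint8);cv2.fillConvexPoly(m,proj(np.c_[L@R.T+p[:2],np.full(4,.06)],c).round().astype(np.int32),1)
    for nm,k in(("silver",(h[...,1]<70)&(h[...,2]>130)),("brass",(h[...,0]>8)&(h[...,0]<30)&(h[...,1]>90)&(h[...,2]>90))):
        k=cv2.morphologyEx((k&(m>0)).astype(np.uint8),cv2.MORPH_CLOSE,np.ones((3,3)))
        n,_,st,ce=cv2.connectedComponentsWithStats(k)
        for i in range(1,n):
            if st[i,4]>8: print(nm,st[i,4],(R.T@(unproj(ce[i],.067,c)[:2]-p[:2])*1e3).round(1))
    return c
E
python3 - <<'E'
from h import *
c=spacers(); cs=capture("scene")
for t in("flask","block","sander","strip"):
  for q,z in((c,.0),(cs,0.)):
    for r in regions_of(q,t)[:2]:
        v,u=np.where(r["pixels"]); b=np.argmax(v); print(t,round(r["confidence"],2),unproj(r["pixel"],.05,q).round(3),"low",unproj((u[b],v[b]),0,q).round(3))
rel(-10,128,.3)
E
```

```text
silver 52 [ -5.6 -86. ]
silver 52 [-9.5 87.1]
silver 54 [-75.  -32.1]
brass 45 [-81.9  39.4]
flask 0.63 [ 0.614 -0.47   0.05 ] low [ 0.585 -0.447  0.   ]
flask 0.81 [ 0.582 -0.506  0.05 ] low [ 0.648 -0.447  0.   ]
block 0.57 [ 0.476 -0.504  0.05 ] low [ 0.436 -0.532  0.   ]
block 0.72 [ 0.499 -0.488  0.05 ] low [ 0.521 -0.476  0.   ]
sander 0.9 [0.599 0.471 0.05 ] low [0.513 0.571 0.   ]
sander 0.48 [ 0.48  -0.505  0.05 ] low [ 0.436 -0.529  0.   ]
sander 0.83 [0.632 0.483 0.05 ] low [0.677 0.492 0.   ]
strip 0.85 [0.435 0.445 0.05 ] low [0.359 0.46  0.   ]
strip 0.8 [0.49  0.468 0.05 ] low [0.526 0.476 0.   ]Traceback (most recent call last):
  File "<stdin>", line 7, in <module>
  File "h.py", line 22, in rel
    print("t",round(s["time_s"],2),"tray mm",(R.T@(t[:2]-p[:2])*1e3).round(1),"z",t[2].round(4),"rpy",s["eef_rot"].round(1),"shift cm",d.round(2),"turn to tray yaw",round(-((np.degrees(p[2])-180-s["eef_rot"][2]+180)%360-180),2),"w",s["gripper_width"].round(4),"F",s["contact_force"].round(1))
                                                                                                                                                                                                                                        ^^^^^^^^^^^^^^^^^^^^^^^^
AttributeError: 'float' object has no attribute 'round'
```

```bash
sed -i 's/s\["gripper_width"\].round(4)/round(float(s["gripper_width"]),4)/; s/t\[2\].round(4)/round(float(t[2]),4)/' h.py; python3 -c "
from h import *
rel(-10,128,.226)"
```

```text
t 1.1 tray mm [-612.1 -477.8] z 0.2266 rpy [-180.     0.  -163.6] shift cm [-5.351e+01  6.658e+01  6.000e-02] turn to tray yaw -6.04 w 0.0878 F [0.  1.2 0.3]
```

>>> jog_arm(moves=[[[0, 0, -3], -6.1, 0], [[0, 0, 0], 0, 0]])

```text
time_s: 1.35
tcp_pos: [0.1913, -0.6487, 0.2594]
eef_rot: [-179.7, -0.0, -157.4]
contact_force: [-0.4, -0.4, 1.4]
gripper_width: 0.0731
gripper_force: 0.0
```

```bash
python3 -c "
from h import *
rel(-10,128,.1)"
```

```text
t 1.35 tray mm [-612.3 -479.1] z 0.2594 rpy [-179.7   -0.  -157.4] shift cm [-60.38  60.64  15.65] turn to tray yaw 0.14 w 0.0731 F [-0.4 -0.4  1.4]
```

>>> jog_arm(moves=[[[-3, 3, 0], 0, 0], [[-4, 4, 0], 0, 0], [[-4, 4, 0], 0, 0], [[-4, 4, 0], 0, 0], [[-4, 4, 0], 0, 0], [[-4, 4, 0], 0, 0], [[-4, 4, 0], 0, 0], [[-4, 4, 0], 0, 0], [[-4, 4, 0], 0, 0], [[-4, 4, 0], 0, 0], [[-4, 4, 0], 0, 0], [[-4, 4, 0], 0, 0]])

```text
time_s: 2.85
tcp_pos: [0.4452, -0.0312, 0.2567]
eef_rot: [180.0, 0.1, -157.5]
contact_force: [1.7, -1.3, 0.2]
gripper_width: 0.0006
gripper_force: 0.0
```

>>> jog_arm(moves=[[[-4, 4, 0], 0, 0], [[-4, 4, 0], 0, 0], [[-3, 3, 4], 0, 0], [[-2, 2, 4], 0, 0], [[0, 0, 4], 0, 0], [[0, 0, 0], 0, 0], [[0, 0, 0], 0, 0]])

```text
time_s: 3.72
tcp_pos: [0.5159, 0.1368, 0.138]
eef_rot: [-180.0, 0.1, -157.5]
contact_force: [0.3, -0.4, -0.0]
gripper_width: 0.0004
gripper_force: 0.0
```

```bash
python3 -c "
from h import *
rel(-10,128,.06)"
```

```text
t 3.73 tray mm [-12.1 122.6] z 0.138 rpy [-1.800e+02  1.000e-01 -1.575e+02] shift cm [-0.2   0.54  7.8 ] turn to tray yaw 0.05 w 0.0004 F [ 0.3 -0.4 -0. ]
```

>>> jog_arm(moves=[[[-0.2, 0.5, 3], 0, 0], [[0, 0, 3], 0, 0], [[0, 0, 1.7], 0, 0], [[0, 0, 0], 0, 0], [[0, 0, 0], 0, 0]])

```text
time_s: 4.35
tcp_pos: [0.5163, 0.1426, 0.0615]
eef_rot: [180.0, 0.2, -157.5]
contact_force: [0.8, -1.3, -0.5]
gripper_width: 0.0004
gripper_force: 0.0
```

>>> jog_arm(moves=[[[0, -0.5, 0], 0, 0], [[0, -0.8, 0], 0, 0], [[0, -1, 0], 0, 0], [[0, -1, 0], 0, 0], [[0, -1, 0], 0, 0], [[0, -1, 0], 0, 0], [[0, -1, 0], 0, 0], [[0, -1, 0], 0, 0], [[0, -0.8, 0], 0, 0], [[0, -0.5, 0], 0, 0], [[0, -0.3, 0], 0, 0], [[0, 0, 0], 0, 0]])

```text
time_s: 5.85
tcp_pos: [0.5492, 0.0598, 0.0595]
eef_rot: [-180.0, -0.0, -157.5]
contact_force: [0.1, 1.0, 1.1]
gripper_width: 0.0006
gripper_force: 0.0
```

```bash
python3 -c "
from h import *
rel(-10,34,.06);c=spacers();cs=capture('scene')
a=cv2.resize(c['pixels'][150:260,230:380],None,fx=4,fy=4);b=cv2.resize(cs['pixels'][130:260,220:400],None,fx=3.4,fy=3.4)[:440]
b=cv2.copyMakeBorder(b,0,440-b.shape[0],0,0,0) if b.shape[0]<440 else b
cv2.imwrite('pics/p1.png',cv2.resize(np.hstack([a,b]),(800,290)))"
```

```text
t 5.85 tray mm [-10.7  38.7] z 0.0595 rpy [-180.    -0.  -157.5] shift cm [-0.07 -0.47 -0.05] turn to tray yaw 0.05 w 0.0006 F [0.1 1.  1.1]
silver 52 [ -5.5 -86.2]
silver 40 [-20.6  -8. ]
silver 46 [-75.5 -33.1]
brass 44 [-81.6  39.5]
```

View pics/p1.png

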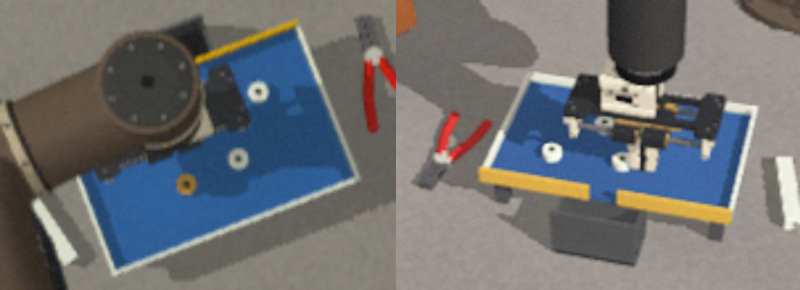

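The arm hides the disc from the top camera. The scene view shows it beside the fingertips, near scene pixel (321,201). I'll measure it from the scene camera.

>>> jog_arm(moves=[[[0, 0.8, 0], 0, 0], [[0, 0.7, -1], 0, 0], [[0, 0, -3], 0, 2], [[3.5, -3, 0], 0, 2], [[0, -2.4, 0], 0, 2], [[0, 0, 0], 0, 2]])

```text
time_s: 6.7
tcp_pos: [0.5322, 0.01, 0.1005]
eef_rot: [-180.0, 0.1, -157.5]
contact_force: [0.7, -0.2, -0.1]
gripper_width: 0.0196
gripper_force: 0.0
```

```bash
sed -i 's/def spacers():/def spacers(cam="top"):/; s/capture("top");im=/capture(cam);im=/; s/unproj(ce\[i\],.067,c)/unproj(ce[i],.067 if cam=="top" else .0655,c)/' h.py; python3 -c "
from h import *
rel(-44,0,.06);c=spacers();cs=spacers('scene')"
```

```text
t 6.7 tray mm [-45.5  -0.8] z 0.1005 rpy [-1.800e+02  1.000e-01 -1.575e+02] shift cm [-0.14  0.08  4.05] turn to tray yaw -0.0 w 0.0196 F [ 0.7 -0.2 -0.1]
silver 28 [-59.6 -54.5]
silver 18 [-82.6 -32.4]
brass 44 [-82.2  39.7]
silver 45 [-136.4 -121. ]
silver 104 [-87.7 -36.1]
silver 96 [-137.4   89.7]
silver 65 [-100.9    5.5]
silver 11 [-67.2  49.9]
silver 12 [  25.6 -155.1]
silver 72 [  0.7 -83.9]
silver 71 [-4.5  9.9]
brass 54 [-76.3  40.2]
brass 150 [ 53.8 -87.9]
brass 158 [52.6 88.5]
```

>>> jog_arm(moves=[[[0, 0.9, 2], 0, 2], [[0, 0, 2.1], 0, 2], [[0, 0, 0], 0, 2], [[-0.7, 0, 0], 0, 2], [[-1, 0, 0], 0, 2], [[-1, -0.2, 0], 0, 2], [[-1, -0.2, 0], 0, 2], [[-1, -0.2, 0], 0, 2], [[-1, -0.2, 0], 0, 2], [[-1, 0, 0], 0, 2], [[0, 0, 0], 0, 2], [[0, 0, 0], 0, 2]])

```text
time_s: 8.3
tcp_pos: [0.5931, 0.037, 0.0584]
eef_rot: [180.0, -0.0, -157.5]
contact_force: [0.6, -0.5, -0.1]
gripper_width: 0.0198
gripper_force: 0.0
```

```bash
python3 -c "
from h import *
rel(42,0,.06);cs=spacers('scene')
cv2.imwrite('pics/p2.png',cv2.resize(cs['pixels'][150:250,250:390],None,fx=5,fy=5))"
```

```text
t 8.3 tray mm [21.1  0.9] z 0.0584 rpy [ 180.    -0.  -157.5] shift cm [-2.09 -0.1  -0.16] turn to tray yaw 0.05 w 0.0198 F [ 0.6 -0.5 -0.1]
silver 532 [-108.2  -33.5]
silver 124 [ -9.3 -96. ]
silver 200 [25.6 -1.4]
silver 46 [-21.7  72.5]
brass 58 [-86.4  17.7]
brass 81 [-42.3 -20.9]
brass 150 [ 53.8 -87.9]
brass 157 [52.5 88.9]
```

View pics/p2.png

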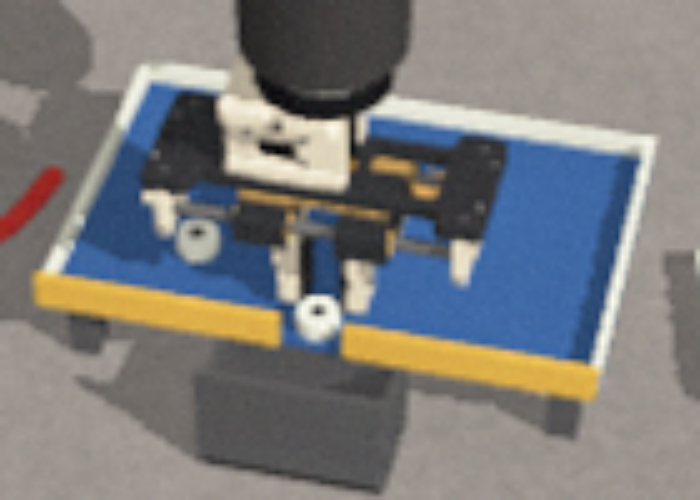

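The cradle carries the disc well. It sits at the mouth of the gap, centred near crop pixel (318,318). I'll push on.

>>> jog_arm(moves=[[[-0.8, -0.1, 0], 0, 2], [[-0.7, 0, 0], 0, 2], [[-0.6, 0, 0], 0, 2], [[0, 0, 0], 0, 2], [[0, 0, 0], 0, 2], [[0, 0, 0], 0, 2]])

```text
time_s: 9.1
tcp_pos: [0.6129, 0.0441, 0.0585]
eef_rot: [180.0, -0.0, -157.5]
contact_force: [-0.3, -0.7, 0.0]
gripper_width: 0.0198
gripper_force: 0.0
```

```bash
python3 -c "
from h import *
rel(42,0,.06);cs=capture('scene')
cv2.imwrite('pics/p3.png',cv2.resize(cs['pixels'][150:250,250:390],None,fx=5,fy=5))"
```

```text
t 9.1 tray mm [42.1 -0.1] z 0.0585 rpy [ 180.    -0.  -157.5] shift cm [ 0.01  0.01 -0.15] turn to tray yaw 0.06 w 0.0198 F [-0.3 -0.7  0. ]
```

View pics/p3.png

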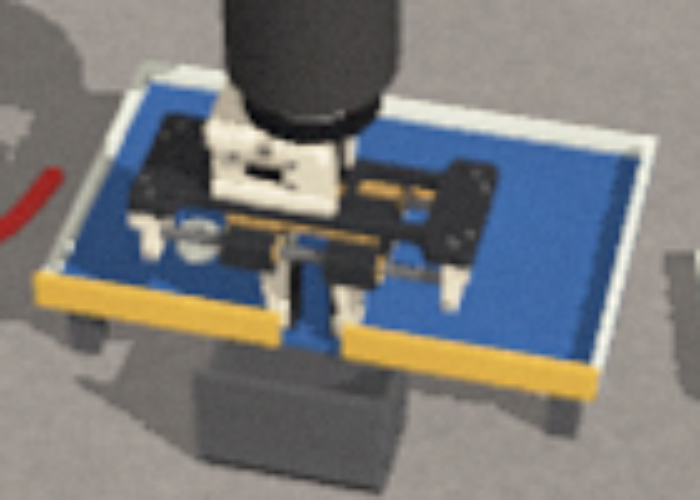

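The gap is clear, so the first disc has dropped. Next is B.

>>> jog_arm(moves=[[[0.6, 0, -2], 0, 2], [[0, 0, -3], 0, 2], [[2, -4, 0], 0, 0], [[2.1, -4.8, 0], 0, 0], [[0, -4, 0], 0, 0], [[0, 0, 0], 0, 0], [[0, 0, 2.5], 0, 0], [[0, 0, 2.4], 0, 0], [[0, 0, 0], 0, 0]])

```text
time_s: 10.28
tcp_pos: [0.6173, -0.0917, 0.0589]
eef_rot: [179.9, -0.1, -157.5]
contact_force: [-0.5, -1.0, 0.2]
gripper_width: 0.0005
gripper_force: 0.0
```

```bash
python3 -c "
from h import *
rel(-5.5,-31,.06);spacers()"
```

```text
t 10.28 tray mm [  -5.7 -127.3] z 0.0589 rpy [ 1.799e+02 -1.000e-01 -1.575e+02] shift cm [-0.03  9.63 -0.1 ] turn to tray yaw 0.07 w 0.0005 F [-0.5 -1.   0.2]
silver 43 [ -3.2 -86.1]
silver 53 [-74.8 -32.3]
brass 40 [-82.2  39. ]
```

>>> jog_arm(moves=[[[0, 0.6, 0], 0, 0], [[0, 0.9, 0], 0, 0], [[0, 1, 0], 0, 0], [[0, 1, 0], 0, 0], [[0, 1, 0], 0, 0], [[0, 1, 0], 0, 0], [[0, 1, 0], 0, 0], [[0, 1, 0], 0, 0], [[0, 1, 0], 0, 0], [[0, 0.7, 0], 0, 0], [[0, 0.4, 0], 0, 0], [[0, 0, 0], 0, 0]])

```text
time_s: 11.82
tcp_pos: [0.5819, -0.0032, 0.0596]
eef_rot: [180.0, 0.0, -157.4]
contact_force: [0.4, -0.1, -0.2]
gripper_width: 0.0002
gripper_force: 0.0
```

>>> jog_arm(moves=[[[0, -0.8, 0], 0, 0], [[0, -0.7, -1], 0, 0], [[0, 0, -3.5], 0, 2], [[3, 0, 0], 0, 2], [[1.2, 3, 0], 0, 2], [[0, 1.6, 0], 0, 2], [[0, 0, 0], 0, 2]])

```text
time_s: 12.7
tcp_pos: [0.532, 0.0098, 0.1053]
eef_rot: [-180.0, 0.1, -157.4]
contact_force: [0.5, -0.1, 0.4]
gripper_width: 0.0199
gripper_force: 0.0
```

```bash
python3 -c "
from h import *
rel(-42,0,.059);spacers();spacers('scene')"
```

```text
t 12.7 tray mm [-45.8  -0.8] z 0.1053 rpy [-1.800e+02  1.000e-01 -1.574e+02] shift cm [-0.37  0.08  4.63] turn to tray yaw 0.15 w 0.0199 F [ 0.5 -0.1  0.4]
silver 28 [-60.3 -54.3]
silver 22 [-81.7 -30.8]
brass 46 [-81.4  39.9]
silver 46 [-136.3 -123.1]
silver 127 [-93.6 -36.3]
silver 94 [-138.1   89.1]
silver 64 [-107.8    3.7]
silver 10 [ -57.1 -155.6]
silver 11 [-67.2  49.9]
silver 12 [  25.6 -155.1]
silver 72 [-0.9 -1.4]
brass 54 [-76.3  40.2]
brass 150 [ 53.8 -87.9]
brass 158 [52.6 88.5]
```

>>> jog_arm(moves=[[[0, -0.1, 2.5], 0, 2], [[0, 0, 2.1], 0, 2], [[0, 0, 0], 0, 2], [[-0.7, 0, 0], 0, 2], [[-1, 0, 0], 0, 2], [[-1, 0.1, 0], 0, 2], [[-1, 0.1, 0], 0, 2], [[-1, 0, 0], 0, 2], [[-1, 0, 0], 0, 2], [[-1, 0, 0], 0, 2], [[0, 0, 0], 0, 2]])

```text
time_s: 14.18
tcp_pos: [0.5935, 0.036, 0.0584]
eef_rot: [-180.0, 0.0, -157.5]
contact_force: [0.5, 0.3, 0.0]
gripper_width: 0.02
gripper_force: 0.0
```

```bash
python3 -c "
from h import *
rel(42,0,.059);spacers('scene')"
```

```text
t 14.18 tray mm [21.1 -0.1] z 0.0584 rpy [-180.     0.  -157.5] shift cm [-2.09  0.01 -0.06] turn to tray yaw 0.07 w 0.02 F [0.5 0.3 0. ]
silver 520 [-108.   -34.4]
silver 57 [ -19.7 -112.8]
silver 200 [26.2 -1.1]
silver 40 [-20.7  71.1]
brass 58 [-86.2  15.8]
brass 81 [-41.9 -23.3]
brass 150 [ 53.8 -87.9]
brass 158 [52.6 88.5]
```

Same signature as before (silver blob of 200 px). I'll finish this push.

>>> jog_arm(moves=[[[-0.8, 0, 0], 0, 2], [[-0.7, 0, 0], 0, 2], [[-0.6, 0, 0], 0, 2], [[0, 0, 0], 0, 2], [[0, 0, 0], 0, 2], [[0, 0, 0], 0, 2]])

```text
time_s: 14.98
tcp_pos: [0.612, 0.0437, 0.0586]
eef_rot: [180.0, -0.0, -157.5]
contact_force: [0.9, -0.9, -0.1]
gripper_width: 0.0202
gripper_force: 0.0
```

>>> jog_arm(moves=[[[0.6, 0, -2], 0, 2], [[0, 0, -3], 0, 2], [[5, -1, 0], 0, 2], [[5, -1, 0], 0, 2], [[4, -1, 0], 0, 2], [[0.3, -0.3, 0], 0, 2], [[0, 0, 0], 0, 2], [[0, 0, 0], 0, 2]])

```text
time_s: 15.98
tcp_pos: [0.4882, -0.0433, 0.1091]
eef_rot: [-180.0, 0.1, -157.4]
contact_force: [-0.2, 0.2, 0.2]
gripper_width: 0.0202
gripper_force: 0.0
```

```bash
python3 -c "
from h import *
rel(-107,-32.5,.059);spacers();cs=spacers('scene')
cv2.imwrite('pics/p4.png',cv2.resize(cs['pixels'][150:250,250:390],None,fx=5,fy=5))"
```

```text
t 15.97 tray mm [-106.5  -33.2] z 0.1091 rpy [-1.800e+02  1.000e-01 -1.574e+02] shift cm [0.05 0.07 5.01] turn to tray yaw 0.08 w 0.0202 F [-0.2  0.2  0.2]
silver 113 [-46.6 126.4]
silver 174 [-138.5    9.1]
silver 10 [ -57.1 -155.6]
silver 65 [-69.2 -31.2]
silver 11 [-67.2  49.9]
silver 12 [  25.6 -155.1]
brass 54 [-76.3  40.2]
brass 150 [ 53.8 -87.9]
brass 158 [52.6 88.5]
```

View pics/p4.png

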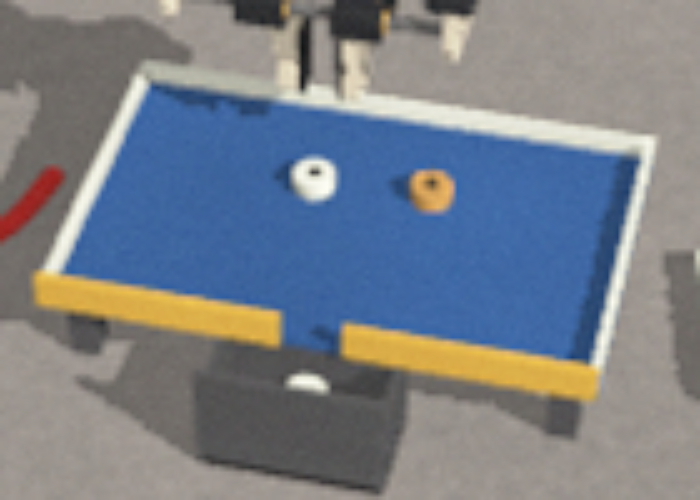

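Two discs have dropped (one shows in the slot at crop pixel (307,383)), and C at (314,178) and the brass at (432,190) are undisturbed. The fingers are over the tray behind C.

>>> jog_arm(moves=[[[0, 0, 2.5], 0, 2], [[0, 0.1, 2.5], 0, 2], [[0, 0, 0], 0, 2], [[-0.7, 0, 0], 0, 2], [[-1, 0, 0], 0, 2], [[-1, 0, 0], 0, 2], [[-1, 0.4, 0], 0, 2], [[-1, 0.4, 0], 0, 2], [[-1, 0.4, 0], 0, 2], [[0, 0, 0], 0, 2]])

```text
time_s: 17.32
tcp_pos: [0.5355, -0.0093, 0.0585]
eef_rot: [-180.0, 0.0, -157.4]
contact_force: [-0.2, 0.7, -0.4]
gripper_width: 0.0198
gripper_force: 0.0
```

```bash
python3 -c "
from h import *
rel(0,0,.059);spacers('scene')"
```

```text
t 17.32 tray mm [-49.8 -19.8] z 0.0585 rpy [-180.     0.  -157.4] shift cm [-4.98  1.98 -0.05] turn to tray yaw 0.1 w 0.0198 F [-0.2  0.7 -0.4]
silver 48 [ -97.  -133.6]
silver 62 [-138.5  112.5]
silver 200 [-45.5 -22. ]
silver 49 [-93.7  50. ]
silver 12 [  25.6 -155.1]
brass 76 [-120.3  -44.2]
brass 49 [-75.5  39.5]
brass 150 [ 53.8 -87.9]
brass 158 [52.6 88.5]
```

>>> jog_arm(moves=[[[-1, 0.4, 0], 0, 2], [[-1, 0.4, 0], 0, 2], [[-1, 0.4, 0], 0, 2], [[-1, 0.4, 0], 0, 2], [[-1, 0.4, 0], 0, 2], [[-1, 0, 0], 0, 2], [[-1, 0, 0], 0, 2], [[0, 0, 0], 0, 2], [[0, 0, 0], 0, 2]])

```text
time_s: 18.5
tcp_pos: [0.5916, 0.0352, 0.0584]
eef_rot: [180.0, -0.0, -157.5]
contact_force: [0.4, 0.5, -0.5]
gripper_width: 0.0198
gripper_force: 0.0
```

```bash
python3 -c "
from h import *
rel(42,0,.059);spacers('scene')"
```

```text
t 18.5 tray mm [19.  -0.2] z 0.0584 rpy [ 180.    -0.  -157.5] shift cm [-2.3   0.02 -0.06] turn to tray yaw 0.04 w 0.0198 F [ 0.4  0.5 -0.5]
silver 521 [-109.7  -33. ]
silver 53 [ -23.3 -113.2]
silver 12 [  25.6 -155.1]
silver 212 [24.4 -2.4]
silver 40 [-23.1  71.2]
brass 54 [-89.3  16.5]
brass 84 [-45.1 -22.9]
brass 150 [ 53.8 -87.9]
brass 157 [52.5 88.9]
```

>>> jog_arm(moves=[[[-0.9, 0, 0], 0, 2], [[-0.8, 0, 0], 0, 2], [[-0.6, 0, 0], 0, 2], [[0, 0, 0], 0, 2], [[0, 0, 0], 0, 2], [[0, 0, 0], 0, 2]])

```text
time_s: 19.3
tcp_pos: [0.6129, 0.0441, 0.0585]
eef_rot: [180.0, -0.0, -157.5]
contact_force: [-0.3, -0.8, -0.3]
gripper_width: 0.0198
gripper_force: 0.0
```

>>> jog_arm(moves=[[[0.6, 0, -2], 0, 2], [[0, 0, -4], 0, 2], [[4, 0, -4], 0, 2], [[5, 0, -2], 0, 2], [[5, 0, 0], 0, 2], [[5, 0, 0], 0, 2], [[0, 0, 0], 0, 2], [[0, 0, 0], 0, 2]])

```text
time_s: 20.3
tcp_pos: [0.4325, -0.0309, 0.1801]
eef_rot: [-180.0, 0.2, -157.5]
contact_force: [1.1, 0.5, -0.5]
gripper_width: 0.0198
gripper_force: 0.0
```

```bash
python3 -c "
from h import *
rel(0,0,.059);cs=spacers('scene')
cv2.imwrite('pics/p5.png',cv2.resize(cs['pixels'][150:250,250:390],None,fx=5,fy=5))"
```

```text
t 20.3 tray mm [-153.3   -0.5] z 0.1801 rpy [-180.     0.2 -157.5] shift cm [-15.29   0.04  12.16] turn to tray yaw 0.07 w 0.0198 F [ 1.1  0.5 -0.5]
silver 172 [-138.5    9.8]
silver 10 [ -57.1 -155.6]
silver 11 [-67.2  49.9]
silver 12 [  25.6 -155.1]
brass 54 [-76.3  40.2]
brass 150 [ 53.8 -87.9]
brass 158 [52.6 88.5]
```

View pics/p5.png

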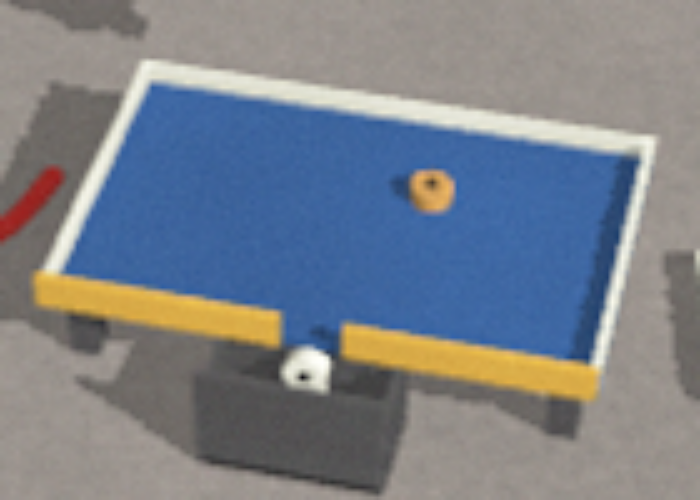

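The third disc has dropped too, but it sits fairly high in the slot, resting on the others near crop pixel (306,371). I'll work out its height by triangulating from both cameras.

```bash
python3 -c "
from h import *
p=np.load('tray.npy');c_,s_=np.cos(p[2]),np.sin(p[2]);R=np.array([[c_,-s_],[s_,c_]])
g=p[:2]+R@[.055,0]
out=[]
for cam in('top','scene'):
    c=capture(cam);im=c['pixels'];h=cv2.cvtColor(im,cv2.COLOR_BGR2HSV).astype(int)
    m=np.zeros(im.shape[:2],np.uint8);L=np.array([(.008,-.05),(.05,-.05),(.05,.05),(.008,.05)]) 
    for z in(.01,.05): cv2.fillConvexPoly(m,proj(np.c_[L@R.T+g,np.full(4,z)],c).round().astype(np.int32),1)
    k=((h[...,1]<80)&(h[...,2]>95)&(m>0)).astype(np.uint8)
    n,_,st,ce=cv2.connectedComponentsWithStats(k)
    for i in range(1,n):
        if st[i,4]>5:
            print(cam,st[i],ce[i].round(1))
            for z in(.02,.03,.04,.05,.06): print('  z',z,(R.T@(unproj(ce[i],z,c)[:2]-g)*1e3).round(1))
    if cam=='top':
        q=proj(np.r_[g+R@[.026,0],.03][None],c)[0].astype(int);print(q);print(im[q[1]-9:q[1]+10,q[0]-14:q[0]+15].mean(2).astype(int))
"
```

```text
top [292 168   8  11  66] [295.2 173. ]
  z 0.02 [21.  -1.2]
  z 0.03 [19.4 -1. ]
  z 0.04 [17.8 -0.8]
  z 0.05 [16.2 -0.6]
  z 0.06 [14.6 -0.4]
[294 171]
[[129 127 125 126 126 117 109  96  95  76  68  57  56  44  42  45  48  43
   38  44  34  34  34  29  34  31  49  80  88]
 [128 126 117 114 109  94  77  76  68  54  45  42  43  42  45  41  40  44
   36  33  34  31  31  32  33  34  43  62  87]
 [117 110  98  88  76  67  57  57  48  47  44  46  42  44  38  39  38  38
   31  33  30  31  33  26  32  26  32  46  80]
 [ 97  76  72  64  55  46  44  42  42  39  44  42  46  40  35  25  30  32
   28  34  29  29  32  32  23  32  33  41  76]
 [ 68  56  54  47  44  47  48  48  43  41  42  34  33  31  36  26  34  32
   31  33  32  31  30  35  33  37  31  38  65]
 [ 43  41  42  46  48  45  42  39  37  33  35  25  28  24  30  31  32  26
   33  30  31  27  35  32  28  33  30  30  43]
 [ 42  44  41  40  38  38  37  30  29  28  34  26  35  69  94 113  90  43
   28  27  37  28  35  30  31  34  35  30  43]
 [ 44  43  40  36  37  30  29  34  29  34  30  37  79 127 145 159 138 117
   48  34  28  32  35  2
[... 801 characters left out ...]
3 211 218 201 176 152
  120 108  81  82  92  94  91  93  91  93  90]
 [ 78  43  31  33  31  33  36  39  63  93  97  56  68 168 181 142  98 106
   98 102  92  91  88  94  92  91  90  94  89]
 [ 82  53  32  30  37  56  63  92 105 123 109  65  39  80  98  89  89  85
   82  91  92  94  94  92  92  91  91  89  90]
 [ 93  67  39  62  90 101 106 123 113 103  86  69  60  62  73  70  70  70
   70  92  92  87  92  91  90  92  92  93  90]
 [118 104  94 105 123 113 108 100  88  79  74  74  73  74  74  73  69  68
   72  89  92  92  93  92  86  90  87  90  88]]
scene [306 220  11   9  71] [310.9 224.3]
  z 0.02 [-6.8 -5. ]
  z 0.03 [ 2.5 -2.4]
  z 0.04 [11.9  0.2]
  z 0.05 [21.2  2.7]
  z 0.06 [30.5  5.3]
```

By triangulation its centre is at z ≈ 45 mm against a limit of 47, which is too close to trust. I'll put the closed fingertips over the slot and lower them gently, both to probe its height and to settle it.

>>> jog_arm(moves=[[[-5, 0, 0], 0, 0], [[-5, 0, 0], 0, 0], [[-5, 0, 0], 0, 0], [[-4, 0, 0], 0, 0], [[-2.8, 0, 0], 0, 0], [[-1, 0, 0], 0, 0], [[0, 0, 3], 0, 0], [[0, 0, 3], 0, 0], [[0, 0, 3], 0, 0], [[0, 0, 2], 0, 0], [[0, 0, 0], 0, 0], [[0, 0, 0], 0, 0]])

```text
time_s: 21.95
tcp_pos: [0.6432, 0.0565, 0.0694]
eef_rot: [-180.0, 0.0, -157.5]
contact_force: [-0.1, -0.1, 0.8]
gripper_width: 0.0004
gripper_force: 0.0
```

```bash
python3 -c "
from h import *
rel(75,0,.055)"
```

```text
t 21.95 tray mm [74.8 -0.2] z 0.0694 rpy [-180.     0.  -157.5] shift cm [-0.02  0.02  1.44] turn to tray yaw 0.07 w 0.0004 F [-0.1 -0.1  0.8]
```

>>> jog_arm(moves=[[[0, 0, 0.5], 0, 0], [[0, 0, 0.5], 0, 0], [[0, 0, 0.2], 0, 0], [[0, 0, 0], 0, 0], [[0, 0, 0], 0, 0]])

```text
time_s: 22.58
tcp_pos: [0.6428, 0.0565, 0.0567]
eef_rot: [-180.0, 0.0, -157.5]
contact_force: [0.2, -0.6, -1.0]
gripper_width: 0.0007
gripper_force: 0.0
```

>>> jog_arm(moves=[[[0, 0, 0.2], 0, 0], [[0, 0, 0.2], 0, 0], [[0, 0, 0], 0, 0], [[0, 0, 0], 0, 0]])

```text
time_s: 23.08
tcp_pos: [0.6446, 0.0568, 0.0545]
eef_rot: [-179.9, 0.2, -157.4]
contact_force: [0.5, -0.8, 10.4]
gripper_width: -0.0001
gripper_force: 4.7
```

>>> jog_arm(moves=[[[0, 0, 0.2], 0, 0], [[0, 0, 0], 0, 0], [[0, 0, 0], 0, 0]])

```text
time_s: 23.45
tcp_pos: [0.6461, 0.0571, 0.0541]
eef_rot: [-179.9, 0.4, -157.4]
contact_force: [0.4, 0.3, 15.3]
gripper_width: 0.0002
gripper_force: 7.9
```

The fingertips meet something firm at z ≈ 54 mm. The tool slides outward, which suggests a tilted disc leaning on the tray end. I'll retreat and fit its pose from both views.

>>> jog_arm(moves=[[[0, 0, -2], 0, 0], [[0, 0, -4], 0, 0], [[0, 0, -4], 0, 0], [[5, 0, -2], 0, 0], [[5, 0, 0], 0, 0], [[5, 0, 0], 0, 0], [[5, 0, 0], 0, 0], [[4, 0, 0], 0, 0], [[0, 0, 0], 0, 0]])

```text
time_s: 24.58
tcp_pos: [0.4188, -0.0364, 0.1709]
eef_rot: [180.0, 0.1, -157.5]
contact_force: [0.6, -0.2, 0.2]
gripper_width: 0.0009
gripper_force: 0.0
```

```bash
cat > fit.py <<'E'
from h import *
from scipy.optimize import differential_evolution as DE
p=np.load('tray.npy');c_,s_=np.cos(p[2]),np.sin(p[2]);R=np.array([[c_,-s_],[s_,c_]]);g=p[:2]+R@[.055,0]
K=6
def W(L): L=np.atleast_2d(L); return np.c_[L[:,:2]@R.T+g,L[:,2]]
a=np.linspace(0,2*np.pi,24,endpoint=False)
cyl=np.r_[np.c_[.013*np.cos(a),.013*np.sin(a),0*a+.006],np.c_[.013*np.cos(a),.013*np.sin(a),0*a-.006]]
caps={n:capture(n) for n in('top','scene')};D={}
for n,c in caps.items():
    q=proj(W([.026,0,.04]),c)[0].astype(int)-[18,18]
    im=cv2.resize(c['pixels'][q[1]:q[1]+36,q[0]:q[0]+36],None,fx=K,fy=K,interpolation=cv2.INTER_CUBIC)
    h=cv2.cvtColor(im,cv2.COLOR_BGR2HSV);P=lambda L,c=c,q=q:((proj(W(L),c)-q+.5)*K-.5).round().astype(np.int32)
    see=np.zeros(im.shape[:2],np.uint8)
    if n=='scene': # visible window: above top edge of far wall, beyond floor edge at gap
        cv2.fillConvexPoly(see,cv2.convexHull(P([(0,-.019,.055),(0,.019,.055),(.052,.05,.073),(.052,-.05,.073)])),1)
    else:
        cv2.fillConvexPoly(see,cv2.convexHull(P([(.000,-.019,.055),(.0,.019,.055),(.006,.05,.06),(.052,.05,.073),(.052,-.05,.073),(.006,-.05,.06)])),1)
    m=((h[...,1]<80)&(h[...,2]>100)).astype(np.uint8)*see
    D[n]=(P,see,m,im);print(n,m.sum()/K**2)
def cost(v,ret=0):
    x,y,z,tx,ty=v;Rr=cv2.Rodrigues(np.array([tx,ty,0.]))[0]
    pts=cyl@Rr.T+[x,y,z];t=0
    for n,(P,see,m,im) in D.items():
        s=np.zeros_like(see);cv2.fillConvexPoly(s,cv2.convexHull(P(pts)),1);s*=see
        if n=='scene': t+=(s^m).sum()/max(m.sum(),1)
        else: t+=((s==1)&(m==0)).sum()/max(m.sum(),1)+.3*((s==0)&(m==1)).sum()/max(m.sum(),1)
    return t
if __name__=="__main__":
    for sd in range(4):
        o=DE(cost,[(0,.045),(-.03,.03),(.01,.065),(-1.6,1.6),(-1.6,1.6)],seed=sd,maxiter=60,popsize=12,tol=1e-6);print((o.x[:3]*1e3).round(1),np.degrees(o.x[3:]).round(),round(o.fun,3))
    im=D['scene'][3][::K,::K].mean(2).astype(int);print(im[8:30,6:30])
E
python3 fit.py
```

```text
top 65.58333333333333
scene 75.77777777777777
[15.8  1.1 47.8] [-46.  38.] 0.263
[16.   1.2 48.2] [-47.  35.] 0.262
[14.9  0.9 46.9] [13. 38.] 0.251
[14.8  0.9 46.9] [13. 37.] 0.252
[[143 150 152 159 161 159 157 157 155 135 106  99 102 105 104  93  82  74
   70  75  79 111 150 156]
 [103 116 121 134 136 138 146 156 156 131 100  94  93  85  83  88  90  88
   85  76  73 106 144 151]
 [ 79  84  82  88  89  95 113 128 133 109  80  74 105 150 165 143  99  84
   93  83  74 107 146 152]
 [ 80  78  75  75  75  80  88  91  89  74  66  87 149 218 243 224 194 151
   83  63  73 107 150 160]
 [ 83  79  82  83  81  78  74  71  65  54  70 130 196 232 243 249 252 241
  188  89  57  94 129 146]
 [ 85  84  85  85  79  68  64  64  62  58 107 187 226 231 235 246 253 255
  255 157  72  78  94 107]
 [ 85  77  78  78  69  66  65  65  58  87 173 228 235 237 236 238 245 253
  254 174  88  76  80  82]
 [ 81  72  67  63  60  62  67  67  49 115 218 234 209 194 199 215 229 245
  248 151  76  77  82  83]
 [ 89  85  78  74  71  65  64  61  46 107 206 231 178  69  71 163 217 236
  229 127  70  84  86  85]
 [ 92  90
[... 604 characters left out ...]
79  84  81  81  80  80  82  80  82  80  81  83  85  88  87  84  82
   84  82  81  83  81  83]
 [ 82  81  81  79  82  80  81  83  84  84  82  81  82  84  86  85  85  83
   83  85  82  82  82  81]
 [ 83  84  83  82  82  80  80  81  85  83  84  83  82  83  83  82  82  84
   83  82  84  86  85  83]
 [ 80  82  84  83  83  83  83  82  82  82  82  83  84  83  81  83  82  82
   87  85  82  83  84  85]
 [ 82  84  84  82  85  82  82  84  84  83  82  82  83  84  83  84  84  83
   86  84  81  81  83  83]
 [ 83  81  80  81  85  82  80  81  81  83  81  81  85  83  83  82  81  84
   82  82  87  85  82  82]
 [ 83  81  82  82  81  83  83  84  80  81  83  83  82  81  81  82  81  81
   80  82  84  84  83  84]]
```

The centre fits at z ≈ 45–48 mm, tilted about 40° and right on the limit. I'll turn the tool 90°, lower the closed fingers into the empty +y side of the slot, and sweep sideways to knock the disc flat.

>>> jog_arm(moves=[[[0, 0, 0], -10, 0], [[0, 0, 0], -10, 0], [[0, 0, 0], -10, 0], [[0, 0, 0], -10, 0], [[0, 0, 0], -10, 0], [[0, 0, 0], -10, 0], [[0, 0, 0], -10, 0], [[0, 0, 0], -10, 0], [[0, 0, 0], -10, 0], [[0, 0, 0], 0, 0], [[0, 0, 0], 0, 0]])

```text
time_s: 26.05
tcp_pos: [0.4215, -0.0353, 0.1704]
eef_rot: [180.0, -0.0, -67.7]
contact_force: [-0.6, 0.2, -0.4]
gripper_width: 0.0005
gripper_force: 0.0
```

```bash
python3 -c "
from h import *
rel(84,35,.09)"
```

```text
t 26.05 tray mm [-165.2   -0.3] z 0.1704 rpy [180.   -0.  -67.7] shift cm [ -3.6  -24.91   8.03] turn to tray yaw 89.84 w 0.0005 F [-0.6  0.2 -0.4]
```

>>> jog_arm(moves=[[[-1.8, -4, 0], 0, 0], [[-1.8, -5, 0], 0, 0], [[0, -5, 0], 0, 0], [[0, -5, 0], 0, 0], [[0, -4, 0], 0, 0], [[0, -1.9, 2], 0, 0], [[0, 0, 3], 0, 0], [[0, 0, 3], 0, 0], [[0, 0, 0], 0, 0], [[0, 0, 0], 0, 0]])

```text
time_s: 27.3
tcp_pos: [0.638, 0.0933, 0.0916]
eef_rot: [-179.9, -0.0, -67.5]
contact_force: [1.2, -0.7, 0.7]
gripper_width: 0.0005
gripper_force: 0.0
```

```bash
python3 -c "
from h import *
rel(84,35,.045)"
```

```text
t 27.3 tray mm [84.1 35.8] z 0.0916 rpy [-179.9   -0.   -67.5] shift cm [0.08 0.02 4.66] turn to tray yaw 90.01 w 0.0005 F [ 1.2 -0.7  0.7]
```

>>> jog_arm(moves=[[[0.1, 0, 1], 0, 0], [[0, 0, 1], 0, 0], [[0, 0, 0.5], 0, 0], [[0, 0, 0.4], 0, 0], [[0, 0, 0], 0, 0], [[0, 0, 0], 0, 0]])

```text
time_s: 28.05
tcp_pos: [0.6378, 0.0923, 0.0618]
eef_rot: [-180.0, -0.0, -67.5]
contact_force: [0.1, 0.1, -0.8]
gripper_width: 0.0004
gripper_force: 0.0
```

>>> jog_arm(moves=[[[0, 0, 0.5], 0, 0], [[0, 0, 0.5], 0, 0], [[0, 0, 0.5], 0, 0], [[0, 0, 0.4], 0, 0], [[0, 0, 0], 0, 0], [[0, 0, 0], 0, 0]])

```text
time_s: 28.8
tcp_pos: [0.6377, 0.0922, 0.0426]
eef_rot: [-180.0, -0.0, -67.5]
contact_force: [-0.3, -0.3, -0.0]
gripper_width: 0.0006
gripper_force: 0.0
```

>>> jog_arm(moves=[[[0.5, 0, 0], 0, 0], [[0.5, 0, 0], 0, 0], [[0.4, 0, 0], 0, 0], [[0.3, 0, 0], 0, 0], [[0, 0, 0], 0, 0]])

```text
time_s: 29.42
tcp_pos: [0.6441, 0.0762, 0.0425]
eef_rot: [180.0, -0.0, -67.5]
contact_force: [0.2, -0.6, 0.6]
gripper_width: 0.0004
gripper_force: 0.0
```

>>> jog_arm(moves=[[[0.4, 0, 0], 0, 0], [[0.4, 0, 0], 0, 0], [[0, 0, 0], 0, 0]])

```text
time_s: 29.8
tcp_pos: [0.6473, 0.0688, 0.0425]
eef_rot: [180.0, 0.0, -67.5]
contact_force: [-0.1, -0.6, -0.7]
gripper_width: 0.0007
gripper_force: 0.0
```

```bash
python3 -c "
from h import *
rel(84,0,.045)"; python3 fit.py | head -6
```

```text
t 29.8 tray mm [83.3  9.6] z 0.0425 rpy [180.    0.  -67.5] shift cm [ 0.96 -0.07 -0.25] turn to tray yaw 90.04 w 0.0007 F [-0.1 -0.6 -0.7]
top 33.44444444444444
scene 4.777777777777778
[42.5 -5.3 18.1] [ 41. -89.] 1.772
[42.6  7.1 10.1] [29. 76.] 1.793
[ 44.8 -24.3  11.1] [-34.  74.] 1.792
[ 44.9 -24.4  16.3] [ 43. -88.] 1.805
```

>>> jog_arm(moves=[[[0.4, 0, 0], 0, 0], [[0.4, 0, 0], 0, 0], [[0.4, 0, 0], 0, 0], [[0.3, 0, 0], 0, 0], [[0, 0, 0], 0, 0], [[0, 0, 0], 0, 0]])

```text
time_s: 30.65
tcp_pos: [0.6529, 0.0553, 0.0426]
eef_rot: [-180.0, 0.0, -67.5]
contact_force: [0.1, 0.7, 0.1]
gripper_width: 0.0005
gripper_force: 0.0
```

>>> jog_arm(moves=[[[-0.5, 0, 0], 0, 0], [[-0.5, 0, -2], 0, 0], [[0, 0, -4], 0, 0], [[0, 0, -4], 0, 0], [[0, 0, -2], 0, 0], [[0, 5, 0], 0, 0], [[0, 5, 0], 0, 0], [[0, 5, 0], 0, 0], [[0, 5, 0], 0, 0], [[0, 5, 0], 0, 0], [[0, 0, 0], 0, 0], [[0, 0, 0], 0, 0]])

```text
time_s: 32.15
tcp_pos: [0.4186, -0.031, 0.1632]
eef_rot: [-179.9, -0.0, -67.4]
contact_force: [0.5, 0.1, -0.4]
gripper_width: 0.0007
gripper_force: 0.0
```

```bash
python3 -c "
from h import *
rel(84,0,.045);spacers()"; python3 fit.py; python3 -c "
from fit import *
print(D['top'][3][2::K,2::K].mean(2).astype(int)[6:32,6:32])"|tail -26
```

```text
t 32.15 tray mm [-166.1    4.8] z 0.1632 rpy [-179.9   -0.   -67.4] shift cm [  0.51 -24.99  11.86] turn to tray yaw 90.08 w 0.0007 F [ 0.5  0.1 -0.4]
brass 19 [-83.5  45. ]
top 66.22222222222223
scene 46.0
[18.  -0.6 27.3] [-2.  6.] 0.693
[18.6 -0.5 28.1] [-53.  25.] 0.7
[17.5 -0.8 26.5] [-3.  9.] 0.693
[17.8 -0.8 27.7] [-32.  33.] 0.7
[[142 150 154 160 159 157 156 156 155 136 109 101 104 106 104  94  82  71
   71  76  76 108 147 153]
 [103 116 122 133 136 136 145 157 159 130 101  95 101 103 103 103  98  90
   84  76  72 105 147 152]
 [ 80  83  81  87  91  96 116 131 132 106  86  88  92  94  97 100  96  99
   99  81  71 106 145 152]
 [ 81  79  77  78  76  78  83  89  88  84  79  80  84  85  88  90  91  93
   88  75  72 107 148 157]
 [ 85  73  70  72  74  80  78  77  77  78  81  82  82  83  84  83  85  83
   76  70  71  93 128 143]
 [ 76  91 116 119  83  59  68  77  80  80  80  82  81  83  81  81  81  81
   77  75  77  80  90 107]
 [110 154 195 207 188 167 101  66  80  82  79  80  80  83  82  80  82  83
   82  80  85  80  76  82]
 [153 206 241 252 255 255 206 112  78  81  80  69  60 
[... 2179 characters left out ...]
82 141 101
   91  94  93  93  91  91  92  91]
 [ 36  26  31  51  60  85 101 123 113  76  28  48  77 122 132  93  87  91
   91  94  93  90  92  93  90  88]
 [ 35  60  84  98 102 121 114 107  92  71  54  60  71  72  71  69  75  90
   90  94  92  93  88  89  90  90]
 [ 87 101 124 115 110 104  93  82  71  71  71  72  70  71  66  63  69  89
   90  88  92  93  92  88  86  89]
 [114 114 106  94  89  80  75  74  70  70  72  70  74  71  80  80  80  89
   93  89  87  94  93  91  92  90]
 [ 92  95  82  76  73  75  72  74  74  68  74  83  83  79  90  90  91  93
   89  91  90  92  90  90  88  91]
 [ 77  73  76  73  72  71  72  76  74  81  81  91  94  92  94  94  91  92
   95  91  91  91  91  91  89  91]]
```

```bash
python3 -c "
from fit import *
for n,(P,see,m,im) in D.items():
    c=caps[n];q=proj(W([.026,0,.04]),c)[0].astype(int)-[18,18]
    k,_,st,ce=cv2.connectedComponentsWithStats(m)
    for i in range(1,k):
        if st[i,4]>5*K*K:
            px=(ce[i]+.5)/K-.5+q;print(n,st[i,4]/K/K,px.round(1),[(int(z*1e3),((R.T@(unproj(px,z,c)[:2]-g))*1e3).round(0).tolist()) for z in(.01,.02,.03,.04,.05)])
print(D['top'][3][2::K,2::K].mean(2).astype(int)[4:26,6:36])
"
```

```text
top 66.02777777777777
scene 46.44444444444444
top 65.97222222222221 [295.3 173. ] [(10, [23.0, -2.0]), (20, [21.0, -2.0]), (30, [19.0, -1.0]), (40, [18.0, -1.0]), (50, [16.0, -1.0])]
scene 22.805555555555557 [300.1 223.5] [(10, [-12.0, -39.0]), (20, [-2.0, -37.0]), (30, [7.0, -34.0]), (40, [16.0, -31.0]), (50, [26.0, -28.0])]
scene 18.5 [310.9 225.6] [(10, [-11.0, -6.0]), (20, [-1.0, -4.0]), (30, [8.0, -1.0]), (40, [17.0, 1.0]), (50, [26.0, 4.0])]
[[131 130 125 123 125 127 126 125 122 125 128 128 126 128 128 127 128 129
  122 121 118 101  90  80  94 123 127 127 123 126]
 [131 125 125 129 129 127 128 126 125 125 126 126 130 129 128 125 119 113
  101  99  81  74  66  59  66 123 129 124 124 125]
 [127 125 126 130 127 126 124 126 127 126 127 127 127 119 120 113 101  84
   79  73  59  46  50  51  65 116 129 128 127 128]
 [126 125 127 129 131 126 126 126 127 127 123 120 113  97  99  82  70  59
   60  48  46  45  48  52  65  88 118 120 117 116]
 [129 125 129 126 134 133 127 128 120 111 105 100  81  76  70  60  47  46
   44  44  44  42  43  50  59  67  94  97  97  97]
 [128 126 126 126 134 1
[... 1402 characters left out ...]
209 209 207 209 209 162
   45  50  86  92 104 125 116 109 102  97  81  74]
 [ 30  28  31  36  36  34  36  27  32  70 172 209 213 212 210 211 210 216
   59  59 122 117 116 109  96  80  75  76  71  72]
 [ 30  34  33  32  29  33  22  31  30  60 156 208 212 214 212 211 209 211
   73  51  99  95  95  79  76  71  71  72  68  69]
 [ 29  28  27  30  34  29  35  31  28  27  84 205 212 211 211 211 212 210
   59  51  78  84  82  79  79  78  80  70  76  78]
 [ 33  28  34  29  30  28  26  31  53  30  64 174 212 214 213 212 195 176
   80  76  92  92  92  92  88  91  91  82  80  88]
 [ 25  30  31  26  28  26  59  84  97  59  37  90 172 194 194 181 138 101
   89  92  93  89  92  90  92  93  89  91  89  92]]
```

The swept disc now stands on edge against the tray-end wall at y ≈ -33, centre z ≈ 20 mm. The other two are stacked with the upper centre at about 27 mm. All three are well below 47 mm, so I'll check the brass and hand in.

```bash
python3 -c "
from h import *
spacers('scene');print(get_state()['contact_force']);print(close_job())"
```

```text
silver 172 [-138.5    9.8]
silver 10 [ -57.1 -155.6]
silver 11 [-67.2  49.9]
silver 12 [  25.6 -155.1]
brass 54 [-76.3  40.2]
brass 150 [ 53.8 -87.9]
brass 158 [52.6 88.5]
[ 0.68719122 -0.12204544  0.0859428 ]
the job is handed in; nothing more can be done
None
```

I pushed all three aluminium spacers through the gate one at a time and handed the job in at about 32 s, with no verdict returned; they measure well below the limit in the slot (the third after a sideways nudge with the fingertips inside the slot), the brass spacer has not moved, and I did not re-measure the other bench items but the arm never went near them.

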